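Lean a board in the jig and hold the ratchet foot stop at three clicks

ROBOT

A 6-joint arm with a two-finger parallel gripper is mounted at the origin on the work surface. World frame = base frame: x ahead of the robot, y to its left, z up, the work surface at z = 0. Lengths are in m, angles in rad, forces in N, time in s.
With the tool pointing down it reaches from about 0.35 to 0.775 m from the base axis. Payload 5.5 kg.
Tool frame: the origin (TCP) lies midway between the tips of the shut fingers; the grasp point (between the pads) lies 19 mm behind it; z points along the fingers, y is the direction in which the jaws open and shut (so a half turn about z gives the same grasp; the last joint's range is limited). The gripper opens to 85 mm and grips with 20 to 120 N. Pads are 22 mm wide; open, the fingers measure 114 mm over their backs; the gripper's body (76 mm by 85 mm) begins 54 mm behind the grasp point. The pads swing forward as they close: fully open they stand 13 mm farther back than shut.
Start: joints at [-1.331, 0.313, 0.046, 1.304, 0, 1.431], TCP at [0.213, -0.534, 0.231] pointing down, gripper open.
Joint ranges: [-2.76, 2.76], [-0.86, 1.69], [-1.03, 1.26], [-2.2, 2.34], [-1.47, 1.5], [-3.14, 3.14]. Speed limits (rad/s): [2.57, 2.57, 3.14, 3.14, 3.14, 3.14].

INTERFACE

Orientations are given as a unit quaternion [w, x, y, z].
In Python, from workcell import env gives the robot as it stands.
- The arm moves only by the shell command python3 -m creep 'ROWS' [OPENING] [FORCE]. ROWS is JSON, a list of rows, each a list of 6 numbers: the shift along the tool's x, y, z in m, then the turn, a rotation vector about the tool's x, y, z in degrees. A call has exactly 8 rows; each row is the pose to reach, as a shift and turn from the pose commanded when the call began, along the tool's axes at that moment; what a row does not reach only later rows make up. A row lasts 1/10 s, in which the tool goes at most 50 mm and 8.59 degrees, less where a joint would pass 70% of its speed; a pose out of reach is approached as far as the arm can. A call with a gripper value outside its range is refused whole. OPENING is the finger opening in m, from 0 to 0.0854, set as the call begins (- or left out, the last holds). The fingers move at their own pace and stop on an object; FORCE is the grip in N (left out, the last holds). Time passes only in rows, so rows that repeat a pose let the fingers close, or fill a call up. It gives the time, the measured TCP pose, the force and the opening at its end, in the units of the state.
- env.get_state(): the state, without advancing time (a new reading comes with each control period).
- env.read_camera(name): name is "side" or "top" or "wrist"; returns (picture, depth): 400x640x3 uint8, blue, green, red; 400x640 float32, m along the optical axis (not along the pixel's ray), 0 where there is no reading.
- env.camera_params(name): a dict with "fx", "fy", "cx", "cy" (pixels), "k1" (the pictures are not rectified: a ray, as slopes to the right and down, at radius r is drawn at 1 + k1 r^2 times it, then the intrinsics apply), "position" and "orientation" of the camera in the world. Camera axes: x right, y up, looking along -z (the intrinsics and any distortion apply to the point x, -y, -z); pixel columns grow to the right and rows downward; lengths in m; the calibration is good to about 2 mm. A picture is of the moment at which its call begins: read the wrist's pose just before it. camera_params takes no time and is no camera call; for the wrist camera it gives the pose at the moment of the call.
- env.hand_in(): hands the job in, once; it reports no verdict.
The state is a dict: "clock": time; "joint_pos": joint angles; "qvel": joint speeds; "tau": joint torques, N m; "tcp_pos": TCP position; "orientation": TCP orientation; "wrist_force": force on the tool from outside, world axes, zero at the start; "ft_torque": the same for the moment, N m; "finger_gap": finger opening in m.
Only numpy, scipy, OpenCV 4.12 (cv2) and the standard library are available. Lean on these libraries where they do the work, as an engineer would, in place of code of your own. Each camera call takes 0.05 s, during which the arm holds its last target. There are 200 camera calls.

TASK

Take the wider of the two boards out of the slotted rack and lean it in the leaning jig: its foot on the base plate between the back rail and the sliding foot stop, its upper part tilted back to rest on the rail; then let go of it. Then push the jig's ratchet lever over by three clicks, counted by feel and no further (a fourth would shove the board), so that the stop closes up to the board's foot, and finish while still holding the lever at the third click with the fingers, because its spring throws it back when it is let go. Leave everything else on the bench where it is.

Things in the scene. Friction and masses are not known exactly. Their poses are not given: they have to be found in the camera images.
- board_center (a point): Centre of the board to be leaned: loose plain light wood, 16 mm thick (its x axis) x 100 mm wide (its y axis) x 160 mm tall (its z axis, up at the start), about 0.17 kg. It stands on edge in one of the rack's two slots, its foot 8 mm above the bench, the top 160 mm higher; 80 mm from this point down to the foot and up to the top. The other slot holds a narrower batten (16 x 56 x 145 mm), which stays.
- board: The same board; origin at the centre of its foot (underside), axes as for board_center.
- rack: Fixed low wooden rack, 150 x 110 mm, origin at the centre of its underside. Two slots run along its y axis at x = -45 and +45 mm, 20 mm wide, floor 8 mm and walls up to 38 mm above the bench. Which slot holds the wide board varies.
- batten: The narrow board in the other slot (16 x 56 x 145 mm), origin at the centre of its foot; leave it standing.
- jig: Leaning jig screwed to the bench. Origin on the bench, below the front face of the back rail, midway along the rail; its z is up, its y runs along the rail, its x points from the rail towards the foot stop (roughly away from the robot). Steel base plate 6 mm thick: the board's foot stands on it, at x = about 25 to 35 mm for its rail-side edge, so that the board tilts back by 15 to 20 degrees (top towards -x) on to the rail. Ratchet lever stands beside, at y = 150 mm.
- rail: Back rail of the jig: wooden bar 140 mm along y, 16 x 16 mm section, its front face at jig x = 0, its top 90 mm above the bench; on two posts. Origin at its front lower edge, midway.
- rail_edge (a point): Upper front edge of the back rail, midway along it, 90 mm above the bench: the leaning board touches here. Axes as the jig's.
- stop (a joint): Foot stop, a dark wooden bar 110 mm long and 22 mm high on the base plate; its face towards the rail is at jig x = 66 mm at 0. Value = metres it has slid towards the rail. It is driven by the lever: 7 mm per click (45 mm from the rail's front face at three clicks).
- knob (a point): Centre of the freely turning wooden roller grip (26 mm across, 44 mm long along jig y) at the top of the ratchet lever; steel stem 13 mm thick, 130 mm from the hinge. At rest the lever leans 0.3 rad towards jig -x, at the third click 0.3 rad towards +x; the grip is 184 mm above the bench in both, 190 mm when upright. It has free room around and above.
- lever_hinge (a point): Point on the lever's hinge axis, which runs along the jig's y: jig x = 30, y = 150 mm, 60 mm above the bench. Axes as the jig's.
- ratchet (a joint): Lever angle, rad: 0 at rest, growing as the grip moves towards jig +x, 1.2 at the far end; notches every 0.2 rad (26 mm at the grip). The push at the grip jumps to about 6 N on leaving a notch and sinks over the tooth (at 0.1, 0.3, 0.5) to about 2 N as the pawl drops into the next: a click. Third notch 0.6, next tooth 0.7. The pawl does not lock; the spring returns the lever.
- handle: The lever's stem with its roller grip; origin on the hinge axis.
- offcut: Bystander: wood block 50 x 90 x 45 mm.
- tape: Bystander: roll of tape, 90 mm across, 24 mm high.
- mallet: Bystander: hammer with a wooden handle, lying to the left of the jig.
- driver: Bystander: screwdriver, lying between rack and jig, farther out.
- glue: Bystander: white bottle, 150 mm tall.
- screwpot: Bystander: steel cup, 80 mm across, 70 mm tall.
- dustbrush: Bystander: bench brush, lying on the left, nearer the robot.
There are look-alikes about, which are no part of the job. What is shaped like the board but orange or turquoise is not meant.

How it is judged:
By the outcome, as a careful person would: the job done as asked, in the order asked, and still so for the second after the job is handed in, while the arm keeps its last pose, push and grip.
It also fails if it takes over 72 s, if anything falls off the work surface, if the arm or the gripper's body presses on something with over 40 N, if the wrist force passes 120 N, or if a joint passes its speed limit or range.

## Working session

There is one attempt and no reset: what is moved stays moved. The work goes in short steps, Python scripts to look and compute and a shell command to move; the robot and the scene stay as the last step left them, time stands still between calls to the robot, and variables do not carry over. Pictures are saved under pics/ and viewed, about 8 in all and at most 12, crops included, and the job is handed in when it is done.

```bash
ls; mkdir -p pics; cat > h.py <<'E'
import numpy as np, cv2, json
from scipy.spatial.transform import Rotation as R
from workcell import env
def rot(q): return R.from_quat([q[1],q[2],q[3],q[0]])
def grab(name):
    p=env.camera_params(name); im,d=env.read_camera(name)
    np.savez(f'{name}.npz',im=im,d=d,p=json.dumps({k:(v.tolist() if hasattr(v,'tolist') else v) for k,v in p.items()}))
    return im,d,p
def load(name):
    z=np.load(f'{name}.npz'); return z['im'],z['d'],json.loads(str(z['p']))
def ray(p,uv):
    K=np.array([[p['fx'],0,p['cx']],[0,p['fy'],p['cy']],[0,0,1.]])
    x=cv2.undistortPoints(np.array(uv,float).reshape(-1,1,2),K,np.array([p['k1'],0,0,0,0.])).reshape(-1,2)
    d=np.c_[x[:,0],-x[:,1],-np.ones(len(x))]
    return np.array(p['position']),rot(p['orientation']).apply(d)
def onplane(p,uv,z):
    o,d=ray(p,uv); return o+d*((z-o[2])/d[:,2])[:,None]
def cloud(d,p):
    v,u=np.mgrid[0:d.shape[0],0:d.shape[1]]
    o,r=ray(p,np.c_[u.ravel(),v.ravel()]); P=o+r*d.reshape(-1,1)
    P[d.ravel()==0]=np.nan
    return P.reshape(d.shape+(3,))
E
python3 - <<'E'
from h import *
for n in('top','side'):
    im,d,p=grab(n); cv2.imwrite(f'pics/{n}0.png',im); print(n,p)
print(env.get_state())
E
```

```text
pics
top {'fx': 485.95312441511714, 'fy': 485.95312441511714, 'cx': 329.5971403042213, 'cy': 202.98182275810817, 'k1': 0.03137867858188484, 'position': array([ 0.39074616, -0.01242514,  1.61601992]), 'orientation': array([-0.70314793, -0.045659  ,  0.04276939,  0.70828597])}
side {'fx': 415.91128873196755, 'fy': 415.91128873196755, 'cx': 319.4371599261648, 'cy': 204.61925584308537, 'k1': -0.06165074194411081, 'position': array([0.27737228, 0.5737419 , 0.96612547]), 'orientation': array([-0.23455373, -0.07656674,  0.30773523,  0.91892389])}
{'clock': 0.1, 'joint_pos': array([-1.33062676e+00,  3.13945855e-01,  4.50971743e-02,  1.30359512e+00,
       -1.31460849e-05,  1.43117935e+00]), 'qvel': array([ 0.00031556, -0.00190004,  0.00333459, -0.00227866, -0.00175618,
       -0.00072186]), 'tau': array([ 1.96643618e-03, -4.81726527e+01,  2.99244440e+01,  1.27297107e-02,
       -2.12549894e-04, -4.87217861e-06]), 'tcp_pos': array([ 0.21303517, -0.53359371,  0.23048822]), 'orientation': array([-8.22368216e-04,  9.82024052e-01,  1.88754026e-01, -4.79618571e-05]), 'wrist_force': array([-0.34412282, -0.31627058, -0.07824956]), 'ft_torque': array([-0.0435776 , -0.01887885, -0.02850485]), 'finger_gap': 0.08566840513147307}
```

View pics/top0.png

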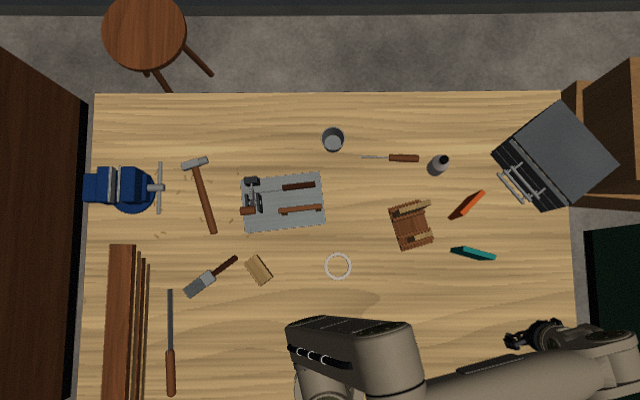

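View pics/side0.png

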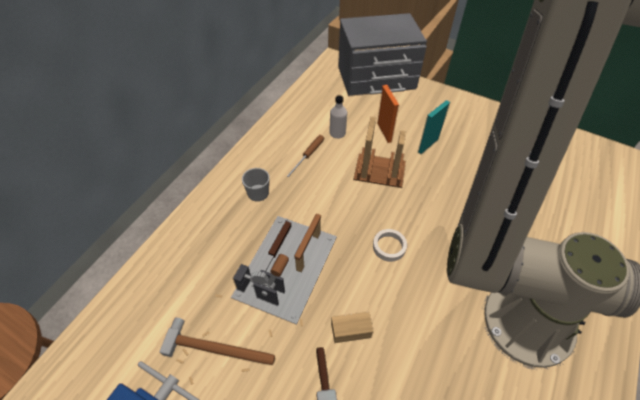

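The top view shows the rack at (410,225) and the jig at (283,202), with the lever at about (248,205). These could be taken for the board: the light piece in the far slot (415,207), the light piece in the near slot (418,238), the orange board (467,205), the turquoise board (473,253) and the offcut (259,270). The far-slot piece looks wider. I'll check that in a close crop and by measuring.

```bash
python3 - <<'E'
from h import *
im,d,p=load('top'); P=cloud(d,p)
ims,ds,ps=load('side')
a=cv2.resize(im[180:265,380:450],None,fx=6,fy=6,interpolation=cv2.INTER_CUBIC)
b=cv2.resize(im[165:240,230:335],None,fx=3.6,fy=3.6,interpolation=cv2.INTER_CUBIC)
h=max(a.shape[0],b.shape[0]); f=lambda x: cv2.copyMakeBorder(x,0,h-x.shape[0],0,0,cv2.BORDER_CONSTANT)
cv2.imwrite('pics/crop1.png',np.hstack([f(a),f(b)]))
def rep(m,n,PP=P):
    m=m&np.isfinite(PP[...,2]); k,l,s,_=cv2.connectedComponentsWithStats(m.astype(np.uint8))
    for i in range(1,k):
        if s[i,4]<8: continue
        q=PP[l==i]; r=cv2.minAreaRect(q[:,:2].astype(np.float32)); v,u=np.where(l==i)
        print(n,'px',(u.mean().round(),v.mean().round()),'n',len(q),'rect',np.round(r[0],4),np.round(r[1],4),round(r[2],1),'z',np.round(np.percentile(q[:,2],[5,50,95]),3))
box=np.zeros(d.shape,bool); box[180:265,380:450]=1
for P_,n in((P,'top'),):
    z=P[...,2]
    rep(box&(z>.12),'hi'); rep(box&(z>.025)&(z<.05),'rack')
    box2=np.zeros(d.shape,bool); box2[165:240,230:335]=1
    rep(box2&(z>.003)&(z<.012),'plate'); rep(box2&(z>.075)&(z<.1),'rail'); rep(box2&(z>.02)&(z<.036),'stop'); rep(box2&(z>.15),'knob')
    print('table z',np.nanmedian(z[280:300,330:360]))
Q=cloud(ds,ps); zq=Q[...,2]; b3=np.zeros(ds.shape,bool); b3[100:190,350:410]=1
rep(b3&(zq>.08)&(Q[...,0]>.3),'side hi',Q)
b4=np.zeros(ds.shape,bool); b4[200:320,225:340]=1
rep(b4&(zq>.15),'side knob',Q); rep(b4&(zq>.07)&(zq<.1),'side rail',Q)
E
```

```text
hi px (np.float64(413.0), np.float64(206.0)) n 215 rect [ 0.563  -0.2603] [0.0164 0.099 ] 16.7 z [0.133 0.166 0.171]
hi px (np.float64(422.0), np.float64(236.0)) n 106 rect [ 0.4741 -0.2854] [0.0158 0.0568] 16.2 z [0.143 0.151 0.156]
rack px (np.float64(412.0), np.float64(203.0)) n 9 rect [ 0.5871 -0.2754] [0.0026 0.0274] 18.5 z [0.028 0.036 0.042]
rack px (np.float64(395.0), np.float64(209.0)) n 34 rect [ 0.5706 -0.2298] [0.0093 0.0585] 17.7 z [0.029 0.036 0.042]
rack px (np.float64(408.0), np.float64(215.0)) n 125 rect [ 0.5549 -0.2613] [0.0245 0.1075] 15.4 z [0.029 0.037 0.045]
rack px (np.float64(415.0), np.float64(238.0)) n 217 rect [ 0.4736 -0.2844] [0.0395 0.1106] 16.3 z [0.03  0.036 0.043]
plate px (np.float64(244.0), np.float64(167.0)) n 16 rect [0.7177 0.2798] [0.0236 0.0142] 88.9 z [0.003 0.004 0.007]
plate px (np.float64(266.0), np.float64(168.0)) n 10 rect [0.7163 0.2063] [0.0234 0.0065] 55.0 z [0.003 0.004 0.007]
plate px (np.float64(286.0), np.float64(204.0)) n 2198 rect [0.596 0.145] [0.1957 0.3047] 8.5 z [0.003 0.006 0.011]
plate px (np.float64(243.0), np.float64(191
[... 1535 characters left out ...]
.0), np.float64(145.0)) n 199 rect [ 0.4784 -0.2859] [0.0163 0.0587] 16.0 z [0.086 0.139 0.154]
side knob px (np.float64(279.0), np.float64(265.0)) n 262 rect [0.5539 0.2378] [0.0246 0.0443] 5.7 z [0.182 0.194 0.198]
side rail px (np.float64(307.0), np.float64(237.0)) n 376 rect [0.5716 0.0893] [0.0171 0.1385] 6.3 z [0.076 0.089 0.092]
side rail px (np.float64(240.0), np.float64(272.0)) n 101 rect [0.6671 0.2506] [0.0226 0.0428] 5.7 z [0.07  0.071 0.074]
side rail px (np.float64(263.0), np.float64(282.0)) n 301 rect [0.6014 0.2516] [0.048  0.0711] 48.9 z [0.072 0.081 0.096]
side rail px (np.float64(279.0), np.float64(279.0)) n 32 rect [0.5744 0.2218] [0.0189 0.0081] 3.2 z [0.071 0.079 0.082]
```

View pics/crop1.png

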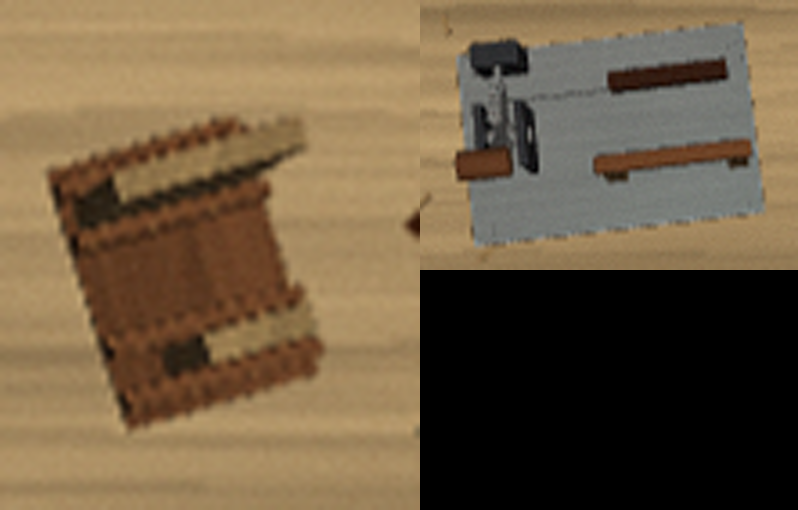

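The crop confirms the choice. The far-slot piece is light wood and measures 99 x 16 mm with its top at 0.168. The near one is 57 mm wide with its top at 0.152, so it's the batten. The rail, stop and knob agree with the given dimensions. Next I approach the wide board from above.

```bash
cat >> h.py <<'E'
YB=np.radians(16.4); YJ=np.radians(6.1)
EDGE=np.array([.5784,.0899,0])            # jig origin xy
JX=np.array([np.cos(YJ),np.sin(YJ),0]); JY=np.array([-np.sin(YJ),np.cos(YJ),0]); Z=np.array([0,0,1.])
def frame(y,z): return R.from_matrix(np.c_[np.cross(y,z),y,z])
def delta(pos,Rt,s=None):
    s=s or env.get_state(); R0=rot(s['orientation'])
    print('shift',np.round(R0.inv().apply(np.array(pos)-s['tcp_pos']),4),'turn',np.round((R0.inv()*Rt).as_rotvec(degrees=True),2))
def st():
    s=env.get_state(); print('t',round(s['clock'],2),'tcp',np.round(s['tcp_pos'],4),'F',np.round(s['wrist_force'],1),'gap',round(s['finger_gap'],4),'j',np.round(s['joint_pos'],2))
E
python3 - <<'E'
from h import *
yb=np.array([np.cos(YB),np.sin(YB),0])
delta([.564,-.261,.25],frame(yb,-Z))
E
python3 -m creep '[[0.021,-0.006,-0.001,0,0,-4],[0.064,-0.018,-0.003,0,0,-12],[0.107,-0.031,-0.005,0,0,-20.5],[0.15,-0.043,-0.007,0,0,-29],[0.192,-0.055,-0.009,0,0,-37.5],[0.235,-0.068,-0.011,0,0,-46],[0.278,-0.08,-0.013,0,0,-54.5],[0.32,-0.092,-0.015,0,0,-63]]' 0.05 40
python3 - <<'E'
from h import *
yb=np.array([np.cos(YB),np.sin(YB),0])
delta([.564,-.261,.25],frame(yb,-Z)); st()
E
```

```text
shift [ 0.427  -0.1231 -0.0192] turn [-7.000e-02 -8.000e-02 -8.464e+01]
clock: 0.9
tcp_pos: [0.4774, -0.3285, 0.246]
orientation: [-0.0, 0.737, 0.676, -0.0]
wrist_force: [-0.5, -1.7, -0.1]
finger_gap: 0.0499
shift [ 0.0746  0.0806 -0.004 ] turn [-2.000e-02 -2.000e-02 -2.128e+01]
t 0.9 tcp [ 0.4774 -0.3285  0.246 ] F [-0.5 -1.7 -0.1] gap 0.0499 j [-0.74  0.32  0.09  1.34 -0.    0.91]
```

```bash
python3 -m creep '[[0.015,0.016,0,0,0,-4],[0.034,0.037,0,0,0,-10],[0.055,0.06,0,0,0,-16],[0.075,0.081,0,0,0,-21.3],[0.075,0.081,0,0,0,-21.3],[0.075,0.081,0,0,0,-21.3],[0.075,0.081,0,0,0,-21.3],[0.075,0.081,0,0,0,-21.3]]'
python3 - <<'E'
from h import *
yb=np.array([np.cos(YB),np.sin(YB),0])
delta([.564,-.261,.13],frame(yb,-Z)); st()
s=env.get_state(); R0=rot(s['orientation'])
im,d,p=grab('wrist'); P=cloud(d,p)
m=(np.isfinite(P[...,2])&(P[...,2]>.155)&(np.hypot(P[...,0]-.564,P[...,1]+.261)<.08)&(d>.05)); 
q=P[m]; print(len(q), cv2.minAreaRect(q[:,:2].astype(np.float32)) if len(q)>5 else '', np.percentile(q[:,2],[5,50,95]) if len(q) else '')
cv2.imwrite('pics/w0.png',im)
E
```

```text
clock: 1.7
tcp_pos: [0.563, -0.2634, 0.2463]
orientation: [-0.0, 0.602, 0.798, -0.0]
wrist_force: [0.9, 0.0, -0.1]
finger_gap: 0.05
shift [0.002  0.0017 0.1163] turn [-0.02 -0.   -0.44]
t 1.7 tcp [ 0.563  -0.2634  0.2463] F [ 0.9  0.  -0.1] gap 0.05 j [-0.57  0.4   0.21  1.38 -0.    0.73]
57509 ((0.5613560080528259, -0.25894349813461304), (0.09125763177871704, 0.11275074630975723), 69.31776428222656) [0.25057782 0.32480609 0.34415959]
```

```bash
python3 - <<'E'
from h import *
im,d,p=load('wrist'); P=cloud(d,p)
m=np.isfinite(P[...,2])&(P[...,2]>.158)&(P[...,2]<.178)&(np.hypot(P[...,0]-.564,P[...,1]+.261)<.08)
q=P[m]; print(len(q),cv2.minAreaRect(q[:,:2].astype(np.float32)),np.percentile(q[:,:2],[2,50,98],axis=0),np.percentile(q[:,2],[5,50,95]))
E
python3 -m creep '[[0.002,0.0015,0.008,0,0,-0.4],[0.002,0.0015,0.025,0,0,-0.4],[0.002,0.0015,0.045,0,0,-0.4],[0.002,0.0015,0.066,0,0,-0.4],[0.002,0.0015,0.087,0,0,-0.4],[0.002,0.0015,0.103,0,0,-0.4],[0.002,0.0015,0.113,0,0,-0.4],[0.002,0.0015,0.116,0,0,-0.4]]'
```

```text
2847 ((0.5658006072044373, -0.26260361075401306), (0.01572396047413349, 0.0998091995716095), 16.632278442382812) [[ 0.54809417 -0.30780861]
 [ 0.56481403 -0.25851543]
 [ 0.58332222 -0.21585841]] [0.16679474 0.16805922 0.16917877]
clock: 2.55
tcp_pos: [0.5637, -0.2601, 0.1288]
orientation: [-0.001, 0.599, 0.801, -0.0]
wrist_force: [0.3, -0.3, 0.4]
finger_gap: 0.0502
```

The wrist view agrees: a 99.8 x 15.7 mm top at z 0.168. I close the fingers and lift.

```bash
python3 -m creep '[[0,0,0,0,0,0],[0,0,0,0,0,0],[0,0,0,0,0,0],[0,0,0,0,0,0],[0,0,0,0,0,0],[0,0,0,0,0,0],[0,0,0,0,0,0],[0,0,0,0,0,0]]' 0 60
python3 -m creep '[[0,0,-0.004,0,0,0],[0,0,-0.014,0,0,0],[0,0,-0.028,0,0,0],[0,0,-0.045,0,0,0],[0,0,-0.065,0,0,0],[0,0,-0.085,0,0,0],[0,0,-0.103,0,0,0],[0,0,-0.112,0,0,0]]'
python3 - <<'E'
from h import *
st()
s=env.get_state(); R0=rot(s['orientation'])
th=np.arctan(27/84)
# tool at placement: board up axis u (tilted to -x), tool z=-u, tool y ~ thickness axis (front, lifted)
u=np.cos(th)*Z-np.sin(th)*JX; n=np.cos(th)*JX+np.sin(th)*Z
print('upright yaw', end=' '); delta(EDGE+JX*.04+Z*.26,frame(JX,-Z))
print('tilted', end=' '); delta(EDGE+JX*.0+Z*.26,frame(n,-u))
im,d,p=grab('side'); cv2.imwrite('pics/s1.png',im)
E
```

```text
clock: 3.35
tcp_pos: [0.5653, -0.2608, 0.1314]
orientation: [0.001, 0.599, 0.801, -0.0]
wrist_force: [-0.5, 0.2, 6.2]
finger_gap: 0.0152
clock: 4.15
tcp_pos: [0.5651, -0.2606, 0.2444]
orientation: [0.001, 0.599, 0.801, 0.0]
wrist_force: [-0.0, -0.3, -2.9]
finger_gap: 0.0149
t 4.15 tcp [ 0.5651 -0.2606  0.2444] F [-0.  -0.3 -2.9] gap 0.0149 j [-0.56  0.4   0.21  1.37  0.    0.72]
upright yaw shift [ 0.3251  0.1515 -0.0159] turn [ 0.09  0.08 10.37]
tilted shift [ 0.3323  0.1121 -0.016 ] turn [-17.68  -1.53  10.29]
```

```bash
cat >> h.py <<'E'
def place(xr=.027,h=0,dy=.0019,L=.1234):
    th=np.arctan(xr/.084); u=np.cos(th)*Z-np.sin(th)*JX; n=np.cos(th)*JX+np.sin(th)*Z
    return EDGE+JX*xr+Z*(.006+h)+n*.008+u*L+JY*dy, frame(n,-u)
E
python3 - <<'E'
from h import *
for h in(.11,0): print(place(h=h)[0]); delta(*place(h=h))
E
```

```text
[0.5750706  0.09145501 0.2359284 ]
shift [0.335  0.1091 0.0086] turn [-17.63  -1.48  10.3 ]
[0.5750706  0.09145501 0.1259284 ]
shift [0.3353 0.1088 0.1186] turn [-17.63  -1.48  10.3 ]
```

View pics/s1.png

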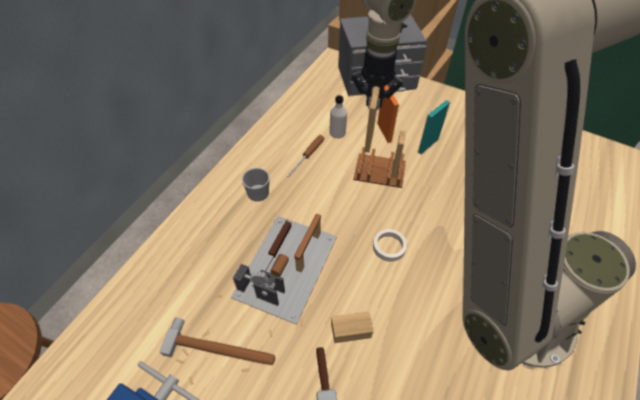

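The board hangs straight in the gripper at (375,120), and the batten still stands at (400,150). I carry it to the jig and tilt it on the way.

```bash
python3 -m creep '[[0.008,0.002,-0.003,0,0,0],[0.026,0.007,-0.008,-0.5,0,0.5],[0.052,0.016,-0.012,-2,0,1.5],[0.08,0.025,-0.014,-3.5,-0.3,2.5],[0.108,0.034,-0.014,-5,-0.5,3.5],[0.136,0.043,-0.014,-6.5,-0.6,4.5],[0.164,0.052,-0.014,-8,-0.7,5.5],[0.188,0.061,-0.014,-9.5,-0.8,6]]'
python3 - <<'E'
from h import *
st(); delta(*place(h=.11))
E
```

```text
clock: 5.0
tcp_pos: [0.5685, -0.0605, 0.2549]
orientation: [0.054, 0.638, 0.766, 0.062]
wrist_force: [1.4, 0.1, -1.3]
finger_gap: 0.0154
t 5.0 tcp [ 0.5685 -0.0605  0.2549] F [ 1.4  0.1 -1.3] gap 0.0154 j [-0.28  0.17 -0.1   1.16  0.07  1.11]
shift [0.1483 0.0305 0.0238] turn [-8.36 -0.83  4.26]
```

```bash
python3 -m creep '[[0.024,0.005,0.001,-1,0,0.5],[0.05,0.01,0.003,-2.5,-0.2,1.2],[0.077,0.015,0.006,-4.5,-0.4,2.2],[0.102,0.021,0.01,-6.3,-0.6,3.2],[0.124,0.026,0.014,-7.5,-0.7,3.8],[0.14,0.029,0.018,-8.3,-0.8,4.2],[0.148,0.0305,0.02,-8.4,-0.8,4.3],[0.148,0.0305,0.02,-8.4,-0.8,4.3]]'
python3 -m creep '[[0,0,0,0,0,0],[0,0,0,0,0,0],[0,0,0,0,0,0],[0,0,0,0,0,0],[0,0,0,0,0,0],[0,0,0,0,0,0],[0,0,0,0,0,0],[0,0,0,0,0,0]]'
python3 - <<'E'
from h import *
st(); delta(*place(h=.11)); delta(*place(h=.01))
im,d,p=grab('side'); cv2.imwrite('pics/s2.png',im); P=cloud(d,p)
im,dt,p=grab('top')
rel=P-EDGE; jx=rel@JX; jy=rel@JY; z=P[...,2]
# board face/edge points: jig y within board, z .1-.23
m=(abs(jy)<.06)&(z>.11)&(z<.2)&(jx>-.06)&(jx<.09)
k,l,s_,_=cv2.connectedComponentsWithStats(m.astype(np.uint8))
for i in range(1,k):
    if s_[i,4]<30: continue
    q=np.c_[jx[l==i],jy[l==i],z[l==i]]; print(len(q)); 
    for a in np.arange(.11,.2,.015):
        r=q[(q[:,2]>a)&(q[:,2]<a+.015)]
        if len(r)>5: print(round(a,3),np.round(np.percentile(r,[3,97],axis=0),4).tolist())
E
```

```text
clock: 5.8
tcp_pos: [0.5746, 0.0899, 0.2395]
orientation: [0.104, 0.66, 0.735, 0.115]
wrist_force: [-1.2, -1.2, -1.7]
finger_gap: 0.0155
clock: 6.6
tcp_pos: [0.576, 0.0887, 0.2408]
orientation: [0.105, 0.661, 0.734, 0.116]
wrist_force: [0.4, -0.6, -1.6]
finger_gap: 0.0152
t 6.6 tcp [0.576  0.0887 0.2408] F [ 0.4 -0.6 -1.6] gap 0.0152 j [-0.    0.07 -0.28  0.9   0.03  1.47]
shift [ 0.0028 -0.0021  0.0045] turn [ 0.12  0.07 -0.02]
shift [ 0.0029 -0.0329  0.0996] turn [ 0.12  0.07 -0.02]
118
0.125 [[0.0247, 0.0313, 0.1258], [0.0413, 0.0486, 0.1393]]
0.14 [[0.0201, 0.0463, 0.1418], [0.0369, 0.049, 0.1548]]
0.155 [[0.016, 0.0455, 0.1562], [0.0321, 0.0486, 0.1682]]
0.17 [[0.011, 0.0457, 0.1701], [0.0267, 0.0491, 0.1844]]
0.185 [[0.0061, 0.0459, 0.1858], [0.0213, 0.0496, 0.1995]]
```

View pics/s2.png

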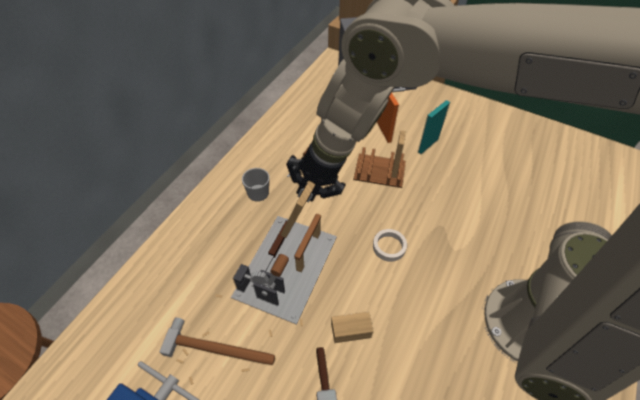

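The board is tilted about 17°, centred on the jig in y to about 1 mm and clear of the rail. I lower it, biased 1.5 mm towards the rail.

```bash
python3 - <<'E'
from h import *
p,r=place(h=.006); delta(p-JX*.0015,r)
E
python3 -m creep '[[0,-0.001,0.003,0,0,0],[0.001,-0.004,0.012,0,0,0],[0.001,-0.009,0.026,0,0,0],[0.002,-0.015,0.043,0,0,0],[0.003,-0.021,0.06,0.1,0,0],[0.003,-0.026,0.075,0.1,0,0],[0.003,-0.03,0.086,0.1,0,0],[0.003,-0.0315,0.09,0.1,0,0]]'
python3 - <<'E'
from h import *
st()
p,r=place(h=.006); delta(p-JX*.0015,r)
im,d,p=grab('side'); cv2.imwrite('pics/s3.png',cv2.resize(im[150:330,210:360],None,fx=3.3,fy=3.3,interpolation=cv2.INTER_CUBIC)); P=cloud(d,p)
rel=P-EDGE; jx=rel@JX; jy=rel@JY; z=P[...,2]
m=(abs(jy)<.06)&(z>.02)&(z<.2)&(jx>-.06)&(jx<.09)&(abs(jy-.048)<.006)
for a in np.arange(.02,.17,.01):
    mm=m&(z>a)&(z<a+.01)
    if mm.sum()>3: print(round(a,3),mm.sum(),np.round(np.percentile(jx[mm],[5,95]),4))
E
```

```text
shift [ 0.0029 -0.0356  0.103 ] turn [ 0.13  0.07 -0.02]
clock: 7.5
tcp_pos: [0.5721, 0.0914, 0.1433]
orientation: [0.103, 0.661, 0.735, 0.114]
wrist_force: [-0.7, 0.4, -1.6]
finger_gap: 0.0154
t 7.5 tcp [0.5721 0.0914 0.1433] F [-0.7  0.4 -1.6] gap 0.0154 j [ 0.    0.13 -0.46  0.67  0.03  1.47]
shift [-0.0003 -0.0021  0.0113] turn [-0.16  0.06 -0.02]
0.02 25 [-0.0065  0.0835]
0.03 19 [-0.0146  0.0827]
0.04 11 [-0.0147  0.0303]
0.05 14 [0.0041 0.031 ]
0.06 17 [-0.0151  0.0254]
0.07 16 [-0.0146  0.0241]
0.08 34 [-0.0147  0.0183]
0.09 19 [-0.0141  0.0157]
0.1 14 [-0.0003  0.0144]
0.11 14 [-0.0033  0.0112]
0.12 16 [-0.0056  0.0087]
0.13 12 [-0.0094  0.0036]
0.14 15 [-0.0138  0.0018]
0.15 17 [-0.0147 -0.0012]
0.16 17 [-0.0188 -0.0038]
0.17 33 [-0.0228 -0.0094]
```

View pics/s3.png

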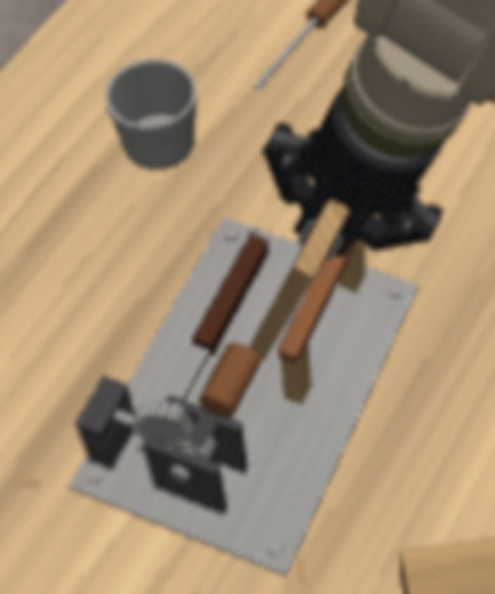

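The board (corner around (320,210) in the crop) hangs over the plate between the rail and the stop. The knob is left in free space. I lower it onto the plate, watching the force.

```bash
python3 - <<'E'
from h import *
p,r=place(h=.003); delta(p-JX*.0005,r)
p,r=place(h=-.002); delta(p-JX*.0005,r)
E
```

```text
shift [-0.0002 -0.0023  0.0146] turn [-0.14  0.06 -0.02]
shift [-0.0002 -0.0038  0.0194] turn [-0.14  0.06 -0.02]
```

```bash
python3 -m creep '[[0,-0.0005,0.002,0,0,0],[0,-0.001,0.005,0,0,0],[0,-0.0015,0.008,0,0,0],[0,-0.002,0.011,0,0,0],[0,-0.0023,0.0135,0,0,0],[0,-0.0023,0.0145,0,0,0],[0,-0.0023,0.0145,0,0,0],[0,-0.0023,0.0145,0,0,0]]'
python3 - <<'E'
from h import *
st()
p,r=place(h=0); delta(p-JX*.0005,r)
E
```

```text
clock: 8.35
tcp_pos: [0.5757, 0.0916, 0.1311]
orientation: [0.104, 0.661, 0.735, 0.115]
wrist_force: [-0.1, 1.1, -1.7]
finger_gap: 0.0151
t 8.35 tcp [0.5757 0.0916 0.1311] F [-0.1  1.1 -1.7] gap 0.0151 j [ 0.    0.15 -0.48  0.63  0.03  1.47]
shift [-0.0001 -0.0027  0.0045] turn [ 0.03  0.07 -0.02]
```

```bash
python3 -m creep '[[0,-0.0005,0.001,0,0,0],[0,-0.001,0.002,0,0,0],[0,-0.0015,0.003,0,0,0],[0,-0.002,0.004,0,0,0],[0,-0.002,0.004,0,0,0],[0,-0.002,0.004,0,0,0],[0,-0.002,0.004,0,0,0],[0,-0.002,0.004,0,0,0]]'
python3 - <<'E'
from h import *
st()
p,r=place(h=0); delta(p-JX*.0005,r)
E
```

```text
clock: 9.15
tcp_pos: [0.5753, 0.0915, 0.1267]
orientation: [0.104, 0.661, 0.735, 0.115]
wrist_force: [2.1, 0.6, -1.8]
finger_gap: 0.0155
t 9.15 tcp [0.5753 0.0915 0.1267] F [ 2.1  0.6 -1.8] gap 0.0155 j [ 0.    0.15 -0.49  0.62  0.03  1.47]
shift [-0.     -0.0009  0.0006] turn [ 0.05  0.07 -0.02]
```

```bash
python3 -m creep '[[0,0,0.0005,0,0,0],[0,-0.0003,0.001,0,0,0],[0,-0.0005,0.0015,0,0,0],[0,-0.0006,0.002,0,0,0],[0,-0.0006,0.002,0,0,0],[0,-0.0006,0.002,0,0,0],[0,-0.0006,0.002,0,0,0],[0,-0.0006,0.002,0,0,0]]'
python3 - <<'E'
from h import *
for i in range(3):
    im,d,p=grab('side'); st()
P=cloud(d,p)
cv2.imwrite('pics/s4.png',cv2.resize(im[150:330,210:360],None,fx=3.3,fy=3.3,interpolation=cv2.INTER_CUBIC))
rel=P-EDGE; jx=rel@JX; jy=rel@JY; z=P[...,2]
m=(z>.03)&(z<.17)&(jx>-.06)&(jx<.055)&(abs(jy-.048)<.005)
q=np.c_[jx,z][m.reshape(-1)] if 0 else np.c_[jx[m],z[m]]
u=[];
for a in np.arange(.03,.16,.01):
    r=q[(q[:,1]>a)&(q[:,1]<a+.01)]
    if len(r)>5: u.append([a+.005,r[:,0].min(),r[:,0].max()])
print(np.round(u,4))
E
```

```text
clock: 9.95
tcp_pos: [0.5756, 0.0916, 0.1258]
orientation: [0.105, 0.66, 0.734, 0.116]
wrist_force: [-2.5, -1.7, 7.1]
finger_gap: 0.0157
t 10.0 tcp [0.5756 0.0916 0.1258] F [-2.2 -0.1  6.7] gap 0.0153 j [ 0.    0.15 -0.49  0.62  0.03  1.47]
t 10.05 tcp [0.5756 0.0915 0.1258] F [-2.8  0.3  7.1] gap 0.0155 j [ 0.    0.15 -0.49  0.62  0.03  1.47]
t 10.1 tcp [0.5756 0.0915 0.1258] F [-2.9  0.5  6.9] gap 0.0151 j [ 0.    0.15 -0.49  0.62  0.03  1.47]
[[ 0.035  -0.0155  0.0274]
 [ 0.045  -0.0145  0.0325]
 [ 0.055  -0.015   0.0287]
 [ 0.065  -0.0157  0.0253]
 [ 0.075  -0.0154  0.0219]
 [ 0.085  -0.0149  0.0187]
 [ 0.095  -0.0125  0.0152]
 [ 0.105  -0.0039  0.0125]
 [ 0.115  -0.0061  0.009 ]
 [ 0.125  -0.0099  0.0063]
 [ 0.135  -0.0126  0.0027]
 [ 0.145  -0.0155 -0.    ]
 [ 0.155  -0.0199 -0.0024]]
```

The foot is on the plate (Fz rose by about 9 N), tilted 18°, with the front corner at about x = 41-42 mm in jig terms. I let go.

```bash
python3 -m creep '[[0,0,0,0,0,0],[0,0,0,0,0,0],[0,0,0,0,0,0],[0,0,0,0,0,0],[0,0,0,0,0,0],[0,0,0,0,0,0],[0,0,0,0,0,0],[0,0,0,0,0,0]]' 0.036
python3 - <<'E'
from h import *
im,d,p=grab('side'); st(); P=cloud(d,p)
cv2.imwrite('pics/s5.png',cv2.resize(im[150:330,210:360],None,fx=3.3,fy=3.3,interpolation=cv2.INTER_CUBIC))
rel=P-EDGE; jx=rel@JX; jy=rel@JY; z=P[...,2]
m=(z>.03)&(z<.17)&(jx>-.06)&(jx<.055)&(abs(jy-.048)<.005)
q=np.c_[jx[m],z[m]]
print(np.round([[a,*(lambda r:(r.min(),r.max()))(q[(q[:,1]>a)&(q[:,1]<a+.01),0])] for a in np.arange(.03,.16,.02)],4))
E
```

```text
clock: 10.9
tcp_pos: [0.575, 0.0915, 0.1244]
orientation: [0.104, 0.661, 0.735, 0.115]
wrist_force: [-0.3, -0.0, 0.3]
finger_gap: 0.0356
t 10.95 tcp [0.5751 0.0915 0.1245] F [-0.4  0.  -0.2] gap 0.0359 j [ 0.    0.16 -0.49  0.62  0.03  1.47]
[[ 0.03   -0.0151  0.0304]
 [ 0.05   -0.0148  0.0283]
 [ 0.07   -0.0154  0.0218]
 [ 0.09   -0.0139  0.0156]
 [ 0.11   -0.0044  0.0089]
 [ 0.13   -0.0135  0.0028]
 [ 0.15   -0.0193 -0.0035]]
```

View pics/s5.png

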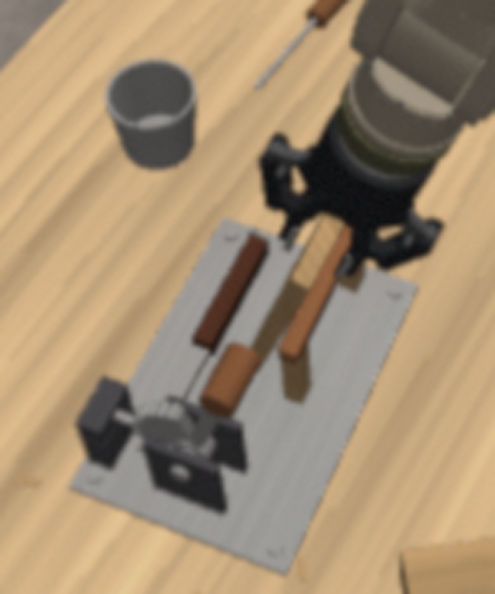

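The board leans on the rail by itself, with its corner near (325,225) in the crop and no force on the gripper. I withdraw along the tool axis.

```bash
python3 -m creep '[[0,0,-0.003,0,0,0],[0,0,-0.012,0,0,0],[0,0,-0.026,0,0,0],[0,0,-0.045,0,0,0],[0,0,-0.066,0,0,0],[0,0,-0.088,0,0,0],[0,0,-0.105,0,0,0],[0,0,-0.115,0,0,0]]'
cat >> h.py <<'E'
def knob(a,dz=-.013,h=0):   # tool pose for ratchet angle a
    return EDGE+JX*(.030+.13*np.sin(a-.3))+JY*.150+Z*(.06+.13*np.cos(a-.3)+dz+h)-JX*.0005, frame(JX,-Z)
E
python3 - <<'E'
from h import *
st(); print(knob(0,h=.08)[0]); delta(*knob(0,h=.08))
E
```

```text
clock: 11.75
tcp_pos: [0.5403, 0.0879, 0.2365]
orientation: [0.105, 0.66, 0.734, 0.116]
wrist_force: [-0.9, 0.1, -0.7]
finger_gap: 0.0364
t 11.75 tcp [0.5403 0.0879 0.2365] F [-0.9  0.1 -0.7] gap 0.0364 j [-0.    0.   -0.36  0.89  0.03  1.47]
[0.55359325 0.23810307 0.25119374]
shift [ 0.1479  0.0322 -0.0052] turn [18.02  0.08 -0.03]
```

```bash
python3 -m creep '[[0.008,0.001,-0.006,1.5,0,0],[0.028,0.004,-0.014,4.5,0,0],[0.052,0.01,-0.016,8,0,0],[0.077,0.016,-0.014,11.5,0,0],[0.102,0.022,-0.01,14.5,0,0],[0.125,0.028,-0.007,17,0,0],[0.14,0.031,-0.005,18,0,0],[0.148,0.032,-0.005,18,0,0]]' 0.056 40
python3 - <<'E'
from h import *
im,d,p=grab('wrist'); st(); delta(*knob(0))
P=cloud(d,p); rel=P-EDGE; jx=rel@JX; jy=rel@JY; z=P[...,2]
m=(z>.165)&(z<.203)&(abs(jx+.008)<.03)&(abs(jy-.15)<.04)
print(m.sum(),[np.round(np.percentile(v[m],[2,50,98]),4) for v in(jx,jy,z)])
im,d,p=grab('side'); P=cloud(d,p); rel=P-EDGE; jx=rel@JX; jy=rel@JY; z=P[...,2]
m=(z>.03)&(z<.17)&(jx>-.06)&(jx<.055)&(abs(jy-.048)<.005)
q=np.c_[jx[m],z[m]]
print(np.round([[a,*(lambda r:(r.min(),r.max()))(q[(q[:,1]>a)&(q[:,1]<a+.01),0])] for a in np.arange(.03,.16,.02)],4))
E
```

```text
clock: 12.55
tcp_pos: [0.5535, 0.2394, 0.2472]
orientation: [-0.001, 0.668, 0.744, -0.002]
wrist_force: [-0.6, -0.9, -0.3]
finger_gap: 0.0561
t 12.6 tcp [0.5532 0.2399 0.2476] F [0.  0.8 0.4] gap 0.0561 j [ 0.28  0.37  0.16  1.37 -0.    1.74]
shift [-0.0018  0.0005  0.0764] turn [-0.21  0.04  0.05]
2519 [array([-0.0198, -0.0077,  0.0042]), array([0.1279, 0.1514, 0.1699]), array([0.1817, 0.1951, 0.1978])]Traceback (most recent call last):
  File "<stdin>", line 9, in <module>
  File "<stdin>", line 9, in <lambda>
    return umr_minimum(a, axis, None, out, keepdims, initial, where)
ValueError: zero-size array to reduction operation minimum which has no identity
```

The wrist view puts the roller at jig (-8, 149) mm with its top at 197.5 mm, as described. I descend around it and close.

```bash
python3 -m creep '[[0,0,0.004,0,0,0],[-0.001,0,0.014,0,0,0],[-0.002,0,0.028,0,0,0],[-0.002,0,0.043,0,0,0],[-0.002,0,0.056,0,0,0],[-0.002,0,0.067,0,0,0],[-0.002,0,0.074,0,0,0],[-0.002,0,0.076,0,0,0]]'
python3 -m creep '[[0,0,0,0,0,0],[0,0,0,0,0,0],[0,0,0,0,0,0],[0,0,0,0,0,0],[0,0,0,0,0,0],[0,0,0,0,0,0],[0,0,0,0,0,0],[0,0,0,0,0,0]]' 0.015 30
cat >> h.py <<'E'
def lev():
    for i in range(3):
        st(); env.read_camera('wrist') if i<2 else 0
    s=env.get_state(); r=s['tcp_pos']-EDGE; F=s['wrist_force']
    print('jig x',round(r@JX,4),'y',round(r@JY,4),'angle~',round(.3+np.arcsin((r@JX-.03+.0005)/.13),3),'push',round(-F@JX,1))
E
python3 - <<'E'
from h import *
lev()
a0=0
for a in np.arange(.05,.7,.05): print(round(a,2),np.round([1e3*(.13*np.sin(a-.3)+.13*np.sin(.3)),1e3*-(.13*np.cos(a-.3)-.13*np.cos(.3))],1))
E
```

```text
clock: 13.45
tcp_pos: [0.5527, 0.2358, 0.1714]
orientation: [-0.001, 0.669, 0.743, -0.002]
wrist_force: [-0.0, -0.2, 0.1]
finger_gap: 0.0562
clock: 14.25
tcp_pos: [0.5537, 0.2362, 0.173]
orientation: [-0.0, 0.669, 0.743, -0.001]
wrist_force: [0.5, -0.4, 5.5]
finger_gap: 0.0248
t 14.25 tcp [0.5537 0.2362 0.173 ] F [ 0.5 -0.4  5.5] gap 0.0248 j [ 0.27  0.39  0.01  1.19 -0.    1.74]
t 14.3 tcp [0.5537 0.2362 0.173 ] F [1.  0.5 5.7] gap 0.0249 j [ 0.27  0.39  0.01  1.19 -0.    1.74]
t 14.35 tcp [0.5537 0.2362 0.173 ] F [1.1 0.1 5.1] gap 0.0247 j [ 0.27  0.39  0.01  1.19 -0.    1.74]
jig x -0.009 y 0.1481 angle~ -0.001 push -1.2
0.05 [ 6.3 -1.8]
0.1 [12.6 -3.2]
0.15 [19.  -4.3]
0.2 [25.4 -5.2]
0.25 [31.9 -5.6]
0.3 [38.4 -5.8]
0.35 [44.9 -5.6]
0.4 [51.4 -5.2]
0.45 [57.8 -4.3]
0.5 [64.2 -3.2]
0.55 [70.6 -1.8]
0.6 [76.8 -0. ]
0.65 [83.   2.1]
```

The roller is gripped at lever angle 0. I push it along its arc in steps of about 6.3 mm (0.05 rad), reading the push at each step to count clicks.

```bash

python3 -m creep '[[0,0.0015,-0.0008,0,0,0],[0,0.003,-0.0014,0,0,0],[0,0.0045,-0.002,0,0,0],[0,0.0063,-0.0023,0,0,0],[0,0.0063,-0.0023,0,0,0],[0,0.0063,-0.0023,0,0,0],[0,0.0063,-0.0023,0,0,0],[0,0.0063,-0.0023,0,0,0]]'
python3 -m creep '[[0,0.0015,-0.0004,0,0,0],[0,0.003,-0.0007,0,0,0],[0,0.0045,-0.001,0,0,0],[0,0.0063,-0.0014,0,0,0],[0,0.0063,-0.0014,0,0,0],[0,0.0063,-0.0014,0,0,0],[0,0.0063,-0.0014,0,0,0],[0,0.0063,-0.0014,0,0,0]]'
python3 -m creep '[[0,0.0015,-0.0003,0,0,0],[0,0.003,-0.0006,0,0,0],[0,0.0045,-0.0009,0,0,0],[0,0.0064,-0.0011,0,0,0],[0,0.0064,-0.0011,0,0,0],[0,0.0064,-0.0011,0,0,0],[0,0.0064,-0.0011,0,0,0],[0,0.0064,-0.0011,0,0,0]]'
python3 -m creep '[[0,0.0015,-0.0002,0,0,0],[0,0.003,-0.0004,0,0,0],[0,0.0045,-0.0006,0,0,0],[0,0.0064,-0.0009,0,0,0],[0,0.0064,-0.0009,0,0,0],[0,0.0064,-0.0009,0,0,0],[0,0.0064,-0.0009,0,0,0],[0,0.0064,-0.0009,0,0,0]]'
python3 - <<'E'
from h import *
lev()
E
```

```text
clock: 15.15
tcp_pos: [0.5551, 0.2364, 0.1735]
orientation: [-0.003, 0.668, 0.744, -0.005]
wrist_force: [-9.7, -1.0, 6.5]
finger_gap: 0.0248
clock: 15.95
tcp_pos: [0.5633, 0.2373, 0.1756]
orientation: [-0.002, 0.669, 0.744, -0.003]
wrist_force: [-6.1, -1.0, 6.2]
finger_gap: 0.0249
clock: 16.75
tcp_pos: [0.5706, 0.2381, 0.177]
orientation: [-0.002, 0.669, 0.744, -0.002]
wrist_force: [-4.2, 0.3, 7.0]
finger_gap: 0.0248
clock: 17.55
tcp_pos: [0.5776, 0.2389, 0.1781]
orientation: [-0.001, 0.669, 0.744, -0.002]
wrist_force: [-2.9, 0.3, 5.9]
finger_gap: 0.0252
t 17.55 tcp [0.5776 0.2389 0.1781] F [-2.9  0.3  5.9] gap 0.0252 j [ 0.26  0.43  0.09  1.23 -0.    1.73]
t 17.6 tcp [0.5776 0.2389 0.1781] F [-2.  -0.1  5.4] gap 0.0246 j [ 0.26  0.43  0.09  1.23 -0.    1.73]
t 17.65 tcp [0.5776 0.2389 0.1781] F [-3.2 -0.6  4.9] gap 0.025 j [ 0.26  0.43  0.09  1.23 -0.    1.73]
jig x 0.015 y 0.1482 angle~ 0.189 push 3.3
```

The push jumped to 9.7 N and sank to about 3 N at angle 0.19, so the first click is coming up. I continue.

```bash

python3 -m creep '[[0,0.0015,-0.0001,0,0,0],[0,0.003,-0.0002,0,0,0],[0,0.0045,-0.0003,0,0,0],[0,0.0065,-0.0004,0,0,0],[0,0.0065,-0.0004,0,0,0],[0,0.0065,-0.0004,0,0,0],[0,0.0065,-0.0004,0,0,0],[0,0.0065,-0.0004,0,0,0]]'
python3 -m creep '[[0,0.0015,0,0,0,0],[0,0.003,-0.0001,0,0,0],[0,0.0045,-0.0001,0,0,0],[0,0.0065,-0.0002,0,0,0],[0,0.0065,-0.0002,0,0,0],[0,0.0065,-0.0002,0,0,0],[0,0.0065,-0.0002,0,0,0],[0,0.0065,-0.0002,0,0,0]]'
python3 -m creep '[[0,0.0015,0,0,0,0],[0,0.003,0.0001,0,0,0],[0,0.0045,0.0001,0,0,0],[0,0.0065,0.0002,0,0,0],[0,0.0065,0.0002,0,0,0],[0,0.0065,0.0002,0,0,0],[0,0.0065,0.0002,0,0,0],[0,0.0065,0.0002,0,0,0]]'
python3 -m creep '[[0,0.0015,0.0001,0,0,0],[0,0.003,0.0002,0,0,0],[0,0.0045,0.0003,0,0,0],[0,0.0065,0.0004,0,0,0],[0,0.0065,0.0004,0,0,0],[0,0.0065,0.0004,0,0,0],[0,0.0065,0.0004,0,0,0],[0,0.0065,0.0004,0,0,0]]'
python3 - <<'E'
from h import *
lev()
E
```

```text
clock: 18.45
tcp_pos: [0.5827, 0.2394, 0.1785]
orientation: [-0.002, 0.669, 0.744, -0.003]
wrist_force: [-7.7, 0.0, 8.9]
finger_gap: 0.025
clock: 19.25
tcp_pos: [0.59, 0.2403, 0.1788]
orientation: [-0.001, 0.669, 0.744, -0.002]
wrist_force: [-4.3, -0.3, 7.6]
finger_gap: 0.025
clock: 20.05
tcp_pos: [0.5971, 0.241, 0.1788]
orientation: [-0.001, 0.669, 0.744, -0.002]
wrist_force: [-4.3, 1.3, 6.4]
finger_gap: 0.0248
clock: 20.85
tcp_pos: [0.6039, 0.2418, 0.1783]
orientation: [-0.001, 0.669, 0.744, -0.001]
wrist_force: [-1.6, 1.0, 6.3]
finger_gap: 0.0247
t 20.85 tcp [0.6039 0.2418 0.1783] F [-1.6  1.   6.3] gap 0.0247 j [ 0.26  0.48  0.17  1.26 -0.    1.72]
t 20.9 tcp [0.6039 0.2418 0.1783] F [-2.3  0.5  6.4] gap 0.0245 j [ 0.26  0.48  0.17  1.26 -0.    1.72]
t 20.95 tcp [0.6039 0.2418 0.1783] F [-2.6  0.4  6.9] gap 0.0247 j [ 0.26  0.48  0.17  1.26 -0.    1.72]
jig x 0.0415 y 0.1483 angle~ 0.392 push 2.5
```

The first click was passed when the push jumped back to 7.7 N at 0.23. It has now sunk to about 2.3 N at 0.39. I continue for the third tooth, finer towards the end.

```bash

python3 -m creep '[[0,0.0015,0,0,0,0],[0,0.003,0.0001,0,0,0],[0,0.0045,0.0003,0,0,0],[0,0.0064,0.0006,0,0,0],[0,0.0064,0.0006,0,0,0],[0,0.0064,0.0006,0,0,0],[0,0.0064,0.0006,0,0,0],[0,0.0064,0.0006,0,0,0]]'
python3 -m creep '[[0,0.0015,0.0002,0,0,0],[0,0.003,0.0004,0,0,0],[0,0.0045,0.0007,0,0,0],[0,0.0064,0.001,0,0,0],[0,0.0064,0.001,0,0,0],[0,0.0064,0.001,0,0,0],[0,0.0064,0.001,0,0,0],[0,0.0064,0.001,0,0,0]]'
python3 -m creep '[[0,0.0015,0.0003,0,0,0],[0,0.003,0.0006,0,0,0],[0,0.0045,0.0009,0,0,0],[0,0.0064,0.0013,0,0,0],[0,0.0064,0.0013,0,0,0],[0,0.0064,0.0013,0,0,0],[0,0.0064,0.0013,0,0,0],[0,0.0064,0.0013,0,0,0]]'
python3 -m creep '[[0,0.001,0.0002,0,0,0],[0,0.002,0.0004,0,0,0],[0,0.003,0.0007,0,0,0],[0,0.004,0.001,0,0,0],[0,0.004,0.001,0,0,0],[0,0.004,0.001,0,0,0],[0,0.004,0.001,0,0,0],[0,0.004,0.001,0,0,0]]'
python3 - <<'E'
from h import *
lev()
E
```

```text
clock: 21.75
tcp_pos: [0.6092, 0.2424, 0.1777]
orientation: [-0.001, 0.669, 0.744, -0.002]
wrist_force: [-5.4, 0.2, 7.8]
finger_gap: 0.0249
clock: 22.55
tcp_pos: [0.6161, 0.2432, 0.1766]
orientation: [-0.001, 0.669, 0.744, -0.002]
wrist_force: [-3.4, 0.3, 7.0]
finger_gap: 0.0247
clock: 23.35
tcp_pos: [0.6229, 0.2439, 0.1752]
orientation: [-0.001, 0.669, 0.744, -0.001]
wrist_force: [-2.2, 1.2, 5.9]
finger_gap: 0.0248
clock: 24.15
tcp_pos: [0.6272, 0.2443, 0.174]
orientation: [-0.001, 0.669, 0.744, -0.001]
wrist_force: [-1.4, 2.9, 4.6]
finger_gap: 0.0247
t 24.15 tcp [0.6272 0.2443 0.174 ] F [-1.4  2.9  4.6] gap 0.0247 j [ 0.25  0.53  0.23  1.28 -0.    1.72]
t 24.2 tcp [0.6272 0.2443 0.174 ] F [-2.4  2.3  5. ] gap 0.0248 j [ 0.25  0.53  0.23  1.28 -0.    1.72]
t 24.25 tcp [0.6272 0.2443 0.174 ] F [-1.9  3.1  4.6] gap 0.0251 j [ 0.25  0.53  0.23  1.28 -0.    1.72]
jig x 0.0649 y 0.1483 angle~ 0.576 push 1.5
```

Angle is 0.576 with the push at about 2 N, just short of the third notch. I go on in 1.5 mm steps until the push rises, which means the pawl has dropped in.

```bash

python3 -m creep '[[0,0.0005,0.0001,0,0,0],[0,0.001,0.0002,0,0,0],[0,0.0015,0.0004,0,0,0],[0,0.0015,0.0004,0,0,0],[0,0.0015,0.0004,0,0,0],[0,0.0015,0.0004,0,0,0],[0,0.0015,0.0004,0,0,0],[0,0.0015,0.0004,0,0,0]]'
python3 - <<'E'
from h import *
lev()
E
python3 -m creep '[[0,0.0005,0.0001,0,0,0],[0,0.001,0.0002,0,0,0],[0,0.0015,0.0004,0,0,0],[0,0.0015,0.0004,0,0,0],[0,0.0015,0.0004,0,0,0],[0,0.0015,0.0004,0,0,0],[0,0.0015,0.0004,0,0,0],[0,0.0015,0.0004,0,0,0]]'
python3 - <<'E'
from h import *
lev()
E
```

```text
clock: 25.05
tcp_pos: [0.6288, 0.2444, 0.1736]
orientation: [-0.001, 0.669, 0.744, -0.001]
wrist_force: [-1.3, 5.0, 3.3]
finger_gap: 0.0249
t 25.05 tcp [0.6288 0.2444 0.1736] F [-1.3  5.   3.3] gap 0.0249 j [ 0.25  0.53  0.24  1.28 -0.    1.72]
t 25.1 tcp [0.6288 0.2444 0.1735] F [-1.7  4.8  4.6] gap 0.0249 j [ 0.25  0.53  0.24  1.28 -0.    1.72]
t 25.15 tcp [0.6288 0.2444 0.1735] F [-1.2  4.   3.5] gap 0.0247 j [ 0.25  0.53  0.24  1.28 -0.    1.72]
jig x 0.0666 y 0.1483 angle~ 0.589 push 0.8
clock: 25.95
tcp_pos: [0.6299, 0.2445, 0.1732]
orientation: [-0.001, 0.669, 0.744, -0.001]
wrist_force: [-2.8, 4.3, 4.3]
finger_gap: 0.0247
t 25.95 tcp [0.6299 0.2445 0.1732] F [-2.8  4.3  4.3] gap 0.0247 j [ 0.25  0.54  0.24  1.28 -0.    1.72]
t 26.0 tcp [0.6299 0.2445 0.1732] F [-2.8  4.9  5.1] gap 0.0249 j [ 0.25  0.54  0.24  1.28 -0.    1.72]
t 26.05 tcp [0.6299 0.2445 0.1732] F [-2.9  5.2  6.1] gap 0.0249 j [ 0.25  0.54  0.24  1.28 -0.    1.72]
jig x 0.0676 y 0.1483 angle~ 0.598 push 2.3
```

```bash

python3 -m creep '[[0,0.0005,0.0001,0,0,0],[0,0.001,0.0002,0,0,0],[0,0.0015,0.0004,0,0,0],[0,0.0015,0.0004,0,0,0],[0,0.0015,0.0004,0,0,0],[0,0.0015,0.0004,0,0,0],[0,0.0015,0.0004,0,0,0],[0,0.0015,0.0004,0,0,0]]'
python3 - <<'E'
from h import *
lev()
im,d,p=grab('side'); cv2.imwrite('pics/s6.png',cv2.resize(im[150:330,210:360],None,fx=3.3,fy=3.3,interpolation=cv2.INTER_CUBIC))
P=cloud(d,p); rel=P-EDGE; jx=rel@JX; jy=rel@JY; z=P[...,2]
m=(z>.03)&(z<.17)&(jx>-.06)&(jx<.09)&(abs(jy)<.055)
for a in np.arange(.03,.16,.02):
    mm=m&(z>a)&(z<a+.01)
    if mm.sum()>3: print(round(a,2),np.round([jx[mm].min(),jx[mm].max(),jy[mm].min(),jy[mm].max()],4))
m=(z>.018)&(z<.036)&(jx>.03)&(jx<.1)&(abs(jy)<.06); print('stop x',np.round(np.percentile(jx[m],[2,5,50,95,98]),4),m.sum())
E
```

```text
clock: 26.85
tcp_pos: [0.6309, 0.2446, 0.1729]
orientation: [-0.001, 0.669, 0.744, -0.002]
wrist_force: [-4.1, 4.0, 7.1]
finger_gap: 0.0248
t 26.85 tcp [0.6309 0.2446 0.1729] F [-4.1  4.   7.1] gap 0.0248 j [ 0.25  0.54  0.25  1.28 -0.    1.72]
t 26.9 tcp [0.631  0.2446 0.173 ] F [-4.4  4.   7. ] gap 0.025 j [ 0.25  0.54  0.25  1.28 -0.    1.72]
t 26.95 tcp [0.6309 0.2446 0.1729] F [-4.5  4.1  6.8] gap 0.0246 j [ 0.25  0.54  0.25  1.28 -0.    1.72]
jig x 0.0687 y 0.1483 angle~ 0.606 push 4.1
0.03 [-0.0154  0.0625 -0.0534  0.0535]
0.05 [-0.0157  0.031  -0.0509  0.0533]
0.07 [-0.0153  0.0246 -0.0503  0.0527]
0.09 [-0.0158  0.0174 -0.0536  0.0546]
0.11 [-0.0065  0.0098 -0.0157  0.0521]
0.13 [-0.0132  0.0047 -0.0429  0.0518]
0.15 [-0.0203 -0.0017 -0.0485  0.0528]
stop x [0.0364 0.045  0.0525 0.0624 0.0634] 298
```

View pics/s6.png

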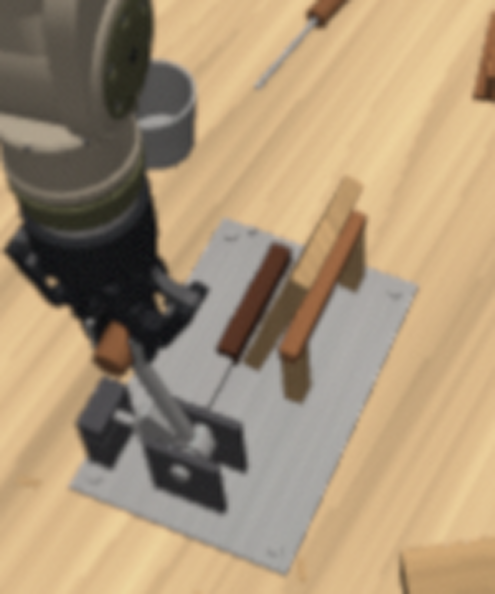

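The push rose from 0.8 to 4.1 N at 0.606 after sinking, so the third pawl drop is felt. The picture shows the board leaning on the rail at (325,235) and the stop (255,300) closed up to its foot. I add a 1 mm nudge for margin (the tooth at 0.7 is still about 12 mm off), then check that it holds.

```bash

python3 -m creep '[[0,0.0005,0.0001,0,0,0],[0,0.001,0.0003,0,0,0],[0,0.001,0.0003,0,0,0],[0,0.001,0.0003,0,0,0],[0,0.001,0.0003,0,0,0],[0,0.001,0.0003,0,0,0],[0,0.001,0.0003,0,0,0],[0,0.001,0.0003,0,0,0]]'
python3 - <<'E'
from h import *
lev()
im,d,p=grab('top'); P=cloud(d,p); z=P[...,2]; rel=P-EDGE; jx=rel@JX; jy=rel@JY
m=(z>.02)&(z<.036)&(jx>.03)&(jx<.09)&(abs(jy)<.05); print('stop top x',np.round(np.percentile(jx[m],[3,50,97]),4),m.sum())
m=(z>.145)&(z<.18)&(abs(jx)<.06)&(abs(jy)<.07); print('board top',m.sum(),[np.round(np.percentile(v[m],[3,50,97]),4) for v in(jx,jy,z)] if m.sum() else '')
m=(z>.12)&(np.hypot(P[...,0]-.4755,P[...,1]+.2855)<.05); print('batten',cv2.minAreaRect(P[m][:,:2].astype(np.float32)))
E
```

```text
clock: 27.8
tcp_pos: [0.6316, 0.2447, 0.1727]
orientation: [-0.001, 0.669, 0.744, -0.002]
wrist_force: [-5.8, 3.4, 6.3]
finger_gap: 0.0248
t 27.8 tcp [0.6316 0.2447 0.1727] F [-5.8  3.4  6.3] gap 0.0248 j [ 0.25  0.54  0.25  1.28 -0.    1.72]
t 27.85 tcp [0.6316 0.2447 0.1727] F [-5.5  4.6  7.5] gap 0.0245 j [ 0.25  0.54  0.25  1.28 -0.    1.72]
t 27.9 tcp [0.6316 0.2447 0.1727] F [-6.2  3.4  7.2] gap 0.025 j [ 0.25  0.54  0.25  1.28 -0.    1.72]
jig x 0.0694 y 0.1483 angle~ 0.612 push 5.8
stop top x [0.0345 0.0511 0.0614] 192
board top 202 [array([-0.0215, -0.0134, -0.0031]), array([-0.0456,  0.0006,  0.0474]), array([0.1481, 0.1586, 0.1658])]
batten ((0.47398585081100464, -0.2853236794471741), (0.01570161245763302, 0.05645366385579109), 16.20201301574707)
```

Everything is in place: push 5.8 N just past the third notch, lever held, board leaning at y≈0, batten unmoved. I hand in.

```bash
python3 - <<'E'
from workcell import env
print(env.hand_in())
E
```

```text
the job is handed in; nothing more can be done
None
```

I took the wider board (far slot, measured 99 x 16 mm) out of the rack and leaned it in the jig at about 18°. I let go of it and confirmed it stood by itself. Then I gripped the roller, moved the lever over three clicks and handed in at 27.9 s, still holding it. No verdict came back.

**Clicks:** I counted them from the push, which rose to about 10, 8 and 5 N on leaving each notch and sank to 1–3 N each time. After the third click it climbed again to 5.8 N at an estimated lever angle of 0.612 rad. That is just past the third notch, and the next tooth is at 0.7.

**Last checks:**
- **Board:** it still leans on the rail, centred to about 1 mm.
- **Stop:** its face is at about 45 mm, roughly 3 mm short of the board's foot by my measurement. The cameras are good to 1–2 mm.
- **Batten:** unmoved. I measured no other bystanders at the end.

**Disagreements:**
- **Rail position:** the top and side cameras differed by 1–2 mm, so I used the mean and settled the placing by feel.
- **Sideways force:** 3–5 N built up on the grip near the end of the push. I put it down to a small yaw error, but did not check further.

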